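# Set the shaker's retaining fence and clamp it

## Task

The pink tube rack stands loose on the shaker platform: slide the retaining fence along its slot to the red line, pushing the rack ahead of it until you feel it seat squarely and firmly against the far rail, but without crushing it. Then swing the orange clamping lever clockwise until the fence is clamped hand-tight, without forcing it, and let go. Leave the tube stand, tip box and bottle beside the shaker where they stand.

Things in the scene. Friction and masses are not known exactly. Their poses are not given: they have to be found in the camera images.
- shaker: White bench-top shaker, fixed, with a 280 x 360 mm aluminium platform, its top 112 mm above the origin (centre of the underside, on the bench). z up; its y axis is the way the fence slides to the rail; the robot stands about on its -x side, within 20 degrees. In its frame (x, y): red line along x at y = 60 mm, far rail's face at y = 130, guide screw at (0, -22), clamp stud at (0, -82).
- mark (a point): Middle of the red line on the platform, at platform height; axes as the shaker's. The fence is set when the bottom of its front face (the fence's origin) is on this line; the rack then just fills the 70 mm to the far rail.
- rail (a point): Middle of the foot of the far rail's rubber face, which looks to -y; at platform height, axes as the shaker's. The rail is 200 mm long (x) and 35 mm tall.
- fence: Loose slate-blue metal retaining fence, about 0.45 kg: upright 160 mm long (x), 8 mm thick (y -8 to 0), 50 mm tall, rubber face towards the rack (+y); slotted foot 5 mm thick, 60 mm wide, reaching back to y = -166 mm. Origin: bottom of the front face, mid-length; z up. Its 9 mm slot rides on the 8 mm guide screw and clamp stud: it slides only along the shaker's y and cannot be lifted out.
- fence_top (a point): Middle of the upright's top edge, 50 mm above the platform. Push from behind (to +y) at mid-length, 20 to 45 mm above the platform: free there, over the guide screw's head (16 mm across, 11.5 mm high). Drag: fence alone 2 to 4 N, with the rack up to 7 N. At the rail all stops dead: 5 to 8 N above the drag seats the rack, over 18 N on the rack crushes it.
- rack: Loose pink tube rack, 130 (x) x 70 (y) x 30 mm, with capped tubes reaching 39 mm, about 0.25 kg. Origin: centre of its underside; z up. It starts 8 to 22 mm short of the far rail and a little askew. Home: its long side flat on the rail, origin 35 mm from it.
- lever: Orange clamping lever on a vertical axis through its origin (on the clamp stud, at platform height within 3 mm). x axis: out along its arm, a bar 10 mm wide, about 18 to 32 mm above the platform, with a round end 16 mm across and 41 mm high at 62 mm from the axis. Hub 30 mm across. Push or grasp it from above, fingertips 8 to 15 mm above the platform; it sinks 0 to 5 mm as it turns.
- lever_grip (a point): Point on the lever's arm, 55 mm from the axis, about 25 mm above the platform. Clockwise from above tightens. It swings freely (about 2 N sideways here) for an unknown 0.1 to 1.4 rad until it bites, then resists more and more, some 25 N per rad: 10 to 12 N sideways here is hand-tight, under 9 N is too loose, over 14 N overtightens. It stays where it is left.
- tube_stand: Bystander: green round stand with a blue-capped tube, 90 mm across, 121 mm tall, on the bench. Origin: centre of its underside.
- tip_box: Bystander: blue pipette-tip box with a clear lid, 85 x 125 x 62 mm, on the bench. Origin: centre of its underside.
- reagent: Bystander: amber bottle with a blue cap, 64 mm across, 130 mm tall, on the bench. Origin: centre of its underside.
There are look-alikes about, which are no part of the job. Leave any brown or yellow look-alike of the fence alone.

How it is judged:
On the way, in this order (a step that is already met when the one before it is completed fails the run):
1. with the lever still loose, the fence is at the red line and presses the rack home against the far rail with more than 4 N (y of fence in the frame of mark between -0.002 and 0.002 m and angle between the y axis of each of fence, rack and the y axis of shaker, either way round below 0.025 rad and y of rack in the frame of rail above -0.037 m and angle between rack's own z axis and vertical below 0.05 rad and contact force between fence and rack above 4 N and contact force between lever and fence below 10 N), for 0.2 s.
2. the lever clamps the fence at the line with more than 48 N (y of fence in the frame of mark between -0.002 and 0.002 m and angle between the y axis of each of fence, rack and the y axis of shaker, either way round below 0.025 rad and y of rack in the frame of rail above -0.037 m and angle between rack's own z axis and vertical below 0.05 rad and contact force between lever and fence above 48 N), for 0.2 s.
At the end, for the whole second after the job is handed in: The fence's front face is within 2 mm of the red line and square to it (0.025 rad), the rack stands flat and square (0.025 rad) within 2 mm of the far rail, and the lever clamps the fence with more than 48 N; all at rest (all of step 2 and linear speed of each of fence, rack below 0.01 m/s); the robot touches nothing.
It fails at once if the rack is crushed: more than 18 N between fence and rack (contact force between fence and rack above 18 N).
It fails at once if the lever is overtightened: more than 100 N on the fence (contact force between lever and fence above 100 N).
It fails at once if the green tube stand is moved more than 15 mm or tipped (distance of tube_stand from where it was at the start of the episode above 0.015 m or angle between tube_stand's own z axis and vertical above 0.2 rad).
It fails at once if the blue tip box is moved more than 15 mm or tipped (distance of tip_box from where it was at the start of the episode above 0.015 m or angle between tip_box's own z axis and vertical above 0.2 rad).
It fails at once if the amber bottle is moved more than 15 mm or tipped (distance of reagent from where it was at the start of the episode above 0.015 m or angle between reagent's own z axis and vertical above 0.2 rad).
It also fails if it takes over 72 s, if anything falls off the work surface, if the arm or the gripper's body presses on something with over 40 N, if the wrist force passes 120 N, or if a joint passes its speed limit or range.

## Robot

A 6-joint arm with a two-finger parallel gripper is mounted at the origin on the work surface. World frame = base frame: x ahead of the robot, y to its left, z up, the work surface at z = 0. Lengths are in m, angles in rad, forces in N, time in s.
With the tool pointing down it reaches from about 0.325 to 0.775 m from the base axis. Payload 9.3 kg.
Tool frame: the origin (TCP) lies at the very end of the fingers, on their centre line; the grasp point (between the pads) lies 19 mm behind it; z points along the fingers, y is the line along which they close (so a half turn about z gives the same grasp; the last joint's range is limited). The gripper opens to 85 mm and grips with 20 to 120 N. Pads are 22 mm wide; open, the fingers measure 114 mm over their backs; the gripper's body (76 mm by 85 mm) begins 54 mm behind the grasp point. The pads swing forward as they close: fully open they stand 13 mm farther back than shut.
Start: joints at [-1.366, 0.259, 0.021, 1.334, 0, 1.418], TCP at [0.193, -0.515, 0.231] pointing down, gripper open.
Joint ranges: [-3.04, 3.04], [-0.91, 1.82], [-1.04, 1.36], [-1.92, 1.95], [-1.52, 1.45], [-3.14, 3.14]. Speed limits (rad/s): [2.22, 2.22, 2.79, 3.14, 3.14, 3.14].

## Interface

Orientations are given as a rotation vector (axis times angle).
In Python, from bench import robot gives the robot as it stands.
- The arm moves only by the shell command python3 -m inch 'ROWS' [OPENING] [FORCE]. ROWS is a JSON list of rows, 1 to 20 of them, each an object with the fields sx, sy, sz (the shift in parts of the range, where 1.0 means 0.75 m), ax, ay, az (a rotation vector in parts of the range, where 1.0 means 4 rad); a field left out counts as zero; each row is the pose to reach, as a shift and turn from the pose commanded when the command began, along the tool's axes at that moment; what a row does not reach only later rows make up. A row lasts 1/12 s, in which the tool goes at most 0.0417 m and 0.125 rad, less where a joint would pass 70% of its speed; a pose out of reach is approached as far as the arm can. OPENING is the finger opening in m, set as the command begins (- or left out keeps the last). The fingers move at their own pace and stop on an object; FORCE is the grip in N (left out, the last holds). Time passes only in rows, so rows that do not move let the fingers close. It prints the time, the measured TCP pose, the force, the opening and the grip force at its end. Input that does not fit is refused with a message, and nothing moves.
- robot.state(): the state, without advancing time (a new reading comes with each control period).
- robot.grab_frame(name): name is "side" or "top" or "wrist"; returns the picture (400x640x3 uint8, red, green, blue); there is no depth.
- robot.calibration(name): a dict with "mtx" (3x3 intrinsics, pixels), "world_from_camera" (4x4, takes a point from camera to world coordinates). Camera axes: x right, y down, z forward; pixel columns grow to the right and rows downward; lengths in m; the calibration is good to about 2 mm. The wrist camera is an equidistant fisheye: a pixel r from the principal point sees the ray r / f radians off the axis. A picture is of the moment at which its call begins: read the wrist's pose just before it. calibration takes no time and is no camera call; for the wrist camera it gives the pose at the moment of the call.
- robot.finish_job(): hands the job in; it is judged then, once.
The state is a dict: "clock": time; "joint_positions": joint angles; "dq": joint speeds; "effort": joint torques, N m; "position": TCP position; "tool_rot": TCP orientation; "wrist_force": force on the tool from outside, world axes, zero at the start; "torque": the same for the moment, N m; "grip_width": finger opening in m; "grip_force": force on a finger pad.
Only numpy, scipy, OpenCV 4.12 (cv2) and the standard library are available. Lean on these libraries where they do the work, as an engineer would, in place of code of your own. Each camera call takes 0.05 s, during which the arm holds its last target. There are 200 camera calls.

## Working session

There is one attempt and no reset: what is moved stays moved. The work goes in short steps, Python scripts to look and compute and a shell command to move; the robot and the scene stay as the last step left them, time stands still between calls to the robot, and variables do not carry over. Pictures are saved under pics/ and viewed, at most 10 in all, crops included, and the job is handed in when it is done.

```bash
mkdir -p pics; ls; python3 - <<'E'
from bench import robot
import cv2,numpy as np
for n in ("side","top"):
    f=robot.grab_frame(n); cv2.imwrite(f"pics/{n}0.png",f[:,:,::-1]); c=robot.calibration(n); print(n,np.round(c["mtx"],1).tolist(),np.round(c["world_from_camera"],3).tolist())
s=robot.state();print(s["clock"],s["position"],s["tool_rot"],s["wrist_force"])
E
```

```text
pics
side [[410.6, 0.0, 324.7], [0.0, 410.6, 201.0], [0.0, 0.0, 1.0]] [[-0.005, 0.633, -0.774, 1.47], [1.0, 0.01, 0.001, 0.112], [0.008, -0.774, -0.633, 0.801], [0.0, 0.0, 0.0, 1.0]]
top [[492.8, 0.0, 320.9], [0.0, 492.8, 192.9], [0.0, 0.0, 1.0]] [[-0.018, -0.994, 0.104, 0.435], [-1.0, 0.02, 0.017, 0.08], [-0.019, -0.104, -0.994, 1.613], [0.0, 0.0, 0.0, 1.0]]
0.1 [ 0.19253685 -0.51494396  0.23073903] [-3.09032167e+00 -5.58750213e-01  5.99301623e-05] [-0.66094977  0.06180864  0.1644477 ]
```

View pics/top0.png

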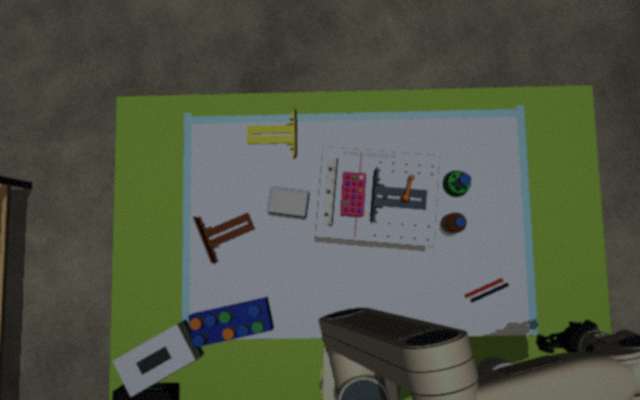

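View pics/side0.png

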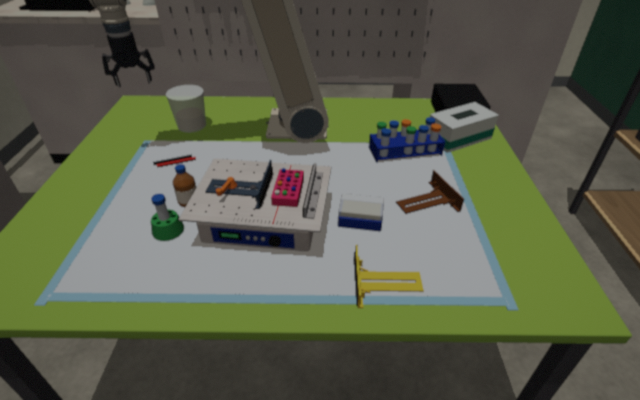

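The top view shows three fences: the slate-blue one on the shaker at about (375,195), a brown one at (225,235) and a yellow one at (275,133), both lying on the bench. The slate-blue one fits because it sits on the shaker with its foot under the orange lever (407,188), the pink rack at (352,194) and the rail at (332,190). I'll enlarge that area to confirm and measure.

```bash
cat > h.py <<'E'
from bench import robot
import cv2,numpy as np
from scipy.spatial.transform import Rotation as R
def ray(n,uv,z):
    c=robot.calibration(n);T=c["world_from_camera"];d=T[:3,:3]@np.linalg.inv(c["mtx"])@[uv[0],uv[1],1]
    return T[:3,3]+d*(z-T[2,3])/d[2]
def raysW(n,uvs,z): return np.array([ray(n,p,z) for p in uvs])
def proj(n,P):
    c=robot.calibration(n);q=np.linalg.inv(c["world_from_camera"])@[*P,1];q=c["mtx"]@q[:3];return q[:2]/q[2]
E
python3 - <<'E'
from h import *
f=cv2.imread("pics/top0.png"); hsv=cv2.cvtColor(f,cv2.COLOR_BGR2HSV)
H,S,V=[hsv[:,:,i].astype(int) for i in range(3)]
roi=np.zeros(H.shape,bool); roi[145:252,312:445]=1
lever=roi&(H>=4)&(H<20)&(S>130)
pink=roi&((H>165)|(H<3))&(S>120)
for nm,m,z in (("lever",lever,.144),("pink",pink,.142)):
    m=m.astype(np.uint8); k,l,st,ce=cv2.connectedComponentsWithStats(m)
    for i in range(1,k):
        if st[i,4]>15:
            ys,xs=np.where(l==i); pts=np.c_[xs,ys].astype(np.float32); r=cv2.minAreaRect(pts); print(nm,st[i],r); print(raysW("top",[r[0]],z).round(4), (raysW("top",cv2.boxPoints(r),z)).round(4).tolist())
red=roi&((H>170)|(H<8))&(S>40)&((np.indices(H.shape)[0]<168)|(np.indices(H.shape)[0]>222))
ys,xs=np.where(red); print(list(zip(xs,ys,S[red])))
for n,b in (("top",(310,140,450,260)),("side",(180,150,340,255))):
    x0,y0,x1,y1=b; g=cv2.imread(f"pics/{n}0.png")[y0:y1,x0:x1]; g=cv2.resize(g,(800 if n=="side" else 700,)+((300 if 0 else 0) or int((y1-y0)*(5)),),interpolation=cv2.INTER_CUBIC); cv2.imwrite(f"pics/{n}c.png",g); print(g.shape)
E
```

```text
lever [401 176  13  26 117] ((407.0588684082031, 188.2646942138672), (7.518604278564453, 26.678918838500977), 14.03624439239502)
[[ 0.598  -0.1523  0.144 ]] [[0.5623, -0.1305, 0.144], [0.6398, -0.1525, 0.144], [0.6338, -0.1741, 0.144], [0.5564, -0.152, 0.144]]
pink [341 173  25  43 776] ((352.8893737792969, 193.85443115234375), (22.18867301940918, 42.58849334716797), 3.945185899734497)
[[0.5846 0.0098 0.142 ]] [[0.5238, 0.0487, 0.142], [0.6517, 0.0371, 0.142], [0.6457, -0.0293, 0.142], [0.518, -0.0172, 0.142]]
[(np.int64(361), np.int64(153), np.int64(44)), (np.int64(361), np.int64(155), np.int64(46)), (np.int64(360), np.int64(162), np.int64(43)), (np.int64(360), np.int64(163), np.int64(45)), (np.int64(360), np.int64(164), np.int64(46)), (np.int64(360), np.int64(165), np.int64(48)), (np.int64(360), np.int64(166), np.int64(46)), (np.int64(360), np.int64(167), np.int64(43)), (np.int64(355), np.int64(225), np.int64(42)), (np.int64(355), np.int64(226), np.int64(44)), (np.int64(355), np.int64(227), np.int64(52)), (np.int64(355), np.int64(228), np.int64(49)), (np.int64(355), np.int64(229), np.int64(41)), (np.int64(355), np.int64(230), np.int64(41)), (np.int64(355), np.int64(231), np.int64(45)), (np.int64(355), np.int64(232), np.int64(41)), (np.int64(354), np.int64(233), np.int64(41))]
(600, 700, 3)
(525, 800, 3)
```

View pics/topc.png

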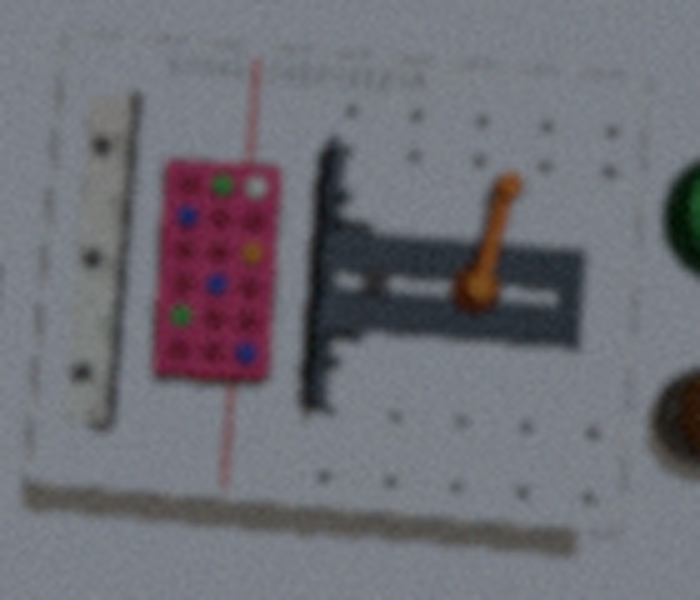

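The crop confirms it: slate-blue fence with its upright at crop x≈318 and its slotted foot ending at (582,298). The orange lever's hub is at (475,290) and its tip at (510,183). The red line runs (257,60)→(222,488), and the rail face is at crop x≈128.

```bash
python3 - <<'E'
from h import *
px=lambda a:(310+(a[0]+.5)/5-.5,140+(a[1]+.5)/5-.5)
w=lambda a,z:ray("top",px(a),z)[:2]
a,b=w((257,60),.112),w((222,488),.112)
ex=(a-b)/np.linalg.norm(a-b); ey=np.array([-ex[1],ex[0]])
print("line",a,b,np.linalg.norm(a-b),"yaw",np.arctan2(ex[1],ex[0]))
m=(a+b)/2
O=m-.060*ey
S=lambda p:np.round([(p-O)@ex,(p-O)@ey],4)
for n,c,z in [("railtop hi",(138,95),.147),("railtop lo",(112,425),.147),("upright hi",(332,140),.162),("upright lo",(312,410),.162),("footend hi",(583,252),.117),("footend lo",(579,347),.117),("hub",(475,290),.135),("tip",(511,183),.153),("pink c",(217,271),.142)]:
    p=w(c,z);print(n,p.round(4),S(p))
print("stud expect",O-.082*ey,"O",O)
# side view check: orange and fence
f=cv2.imread("pics/side0.png");hsv=cv2.cvtColor(f,cv2.COLOR_BGR2HSV);H,Sa,V=cv2.split(hsv)
mk=((H>=4)&(H<20)&(Sa>130)).astype(np.uint8);k,l,st,ce=cv2.connectedComponentsWithStats(mk[150:250,200:250]);
for i in range(1,k):
    if st[i,4]>15: print("side orange",st[i],ce[i]+[200,150])
print("pred hub/tip px side",proj("side",[*(O-.082*ey),.14]),proj("side",[*w((511,183),.153),.148]))
for e in (1,-1): print("line end pred in side",proj("side",[*(m+e*.13*ex),.112]))
s=robot.state();print(R.from_rotvec(s["tool_rot"]).as_matrix().round(4).tolist())
E
```

```text
line [ 0.71812021 -0.01978847] [0.45554706 0.00825407] 0.26406636268005196 yaw -0.10639566186081194
railtop hi [0.6917 0.0547] [0.0978 0.1312]
railtop lo [0.4935 0.0743] [-0.1013  0.1297]
upright hi [ 0.6596 -0.0597] [0.078  0.0141]
upright lo [ 0.4995 -0.0433] [-0.0828  0.0134]
footend hi [ 0.5945 -0.2144] [ 0.0298 -0.1466]
footend lo [ 0.5367 -0.2097] [-0.0282 -0.1481]
hub [ 0.5709 -0.1453] [-0.001  -0.0804]
tip [ 0.6329 -0.1662] [ 0.0628 -0.0946]
pink c [0.5847 0.0095] [-0.0037  0.075 ]
stud expect [ 0.57175394 -0.14696423] O [ 0.58046193 -0.06542792]
side orange [ 16  27  21  18 169] [226.59763314 185.84023669]
pred hub/tip px side [229.13970534 179.04945621] [216.87913356 190.47042715]
line end pred in side [271.22549065 223.05496942]
line end pred in side [289.75934302 164.42175149]
[[0.9367, 0.3502, -0.0002], [0.3502, -0.9367, 0.0011], [0.0002, -0.0012, -1.0]]
```

View pics/sidec.png

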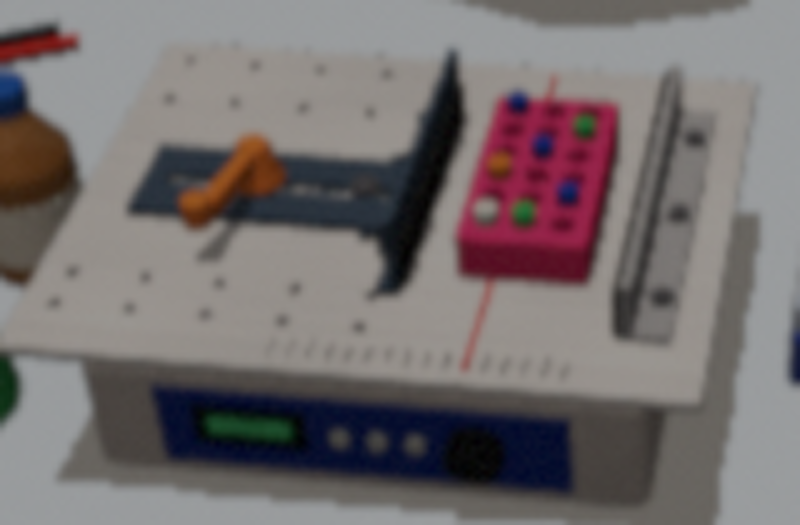

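The rows are not in the units I measure in: shifts go in shares of 0.75 m and turns go in shares of 4 rad. I convert before sending: 0.514 m / 0.75 = 0.6853, -0.271 m / 0.75 = -0.3613, -1.107 rad / 4 = -0.2768.

```bash
python3 -m inch '[{"sx":0.3333, "sy":-0.1733, "az":-0.125}, {"sx":0.3333, "sy":-0.1733, "az":-0.125}, {"sx":0.3333, "sy":-0.1733, "az":-0.125}, {"sx":0.3333, "sy":-0.1733, "az":-0.125}, {"sx":0.3333, "sy":-0.1733, "az":-0.125}, {"sx":0.3333, "sy":-0.1733, "az":-0.125}, {"sx":0.3333, "sy":-0.1733, "az":-0.125}, {"sx":0.6853, "sy":-0.3613, "sz":0.0267, "az":-0.2768}, {"sx":0.6853, "sy":-0.3613, "sz":0.0267, "az":-0.2768}, {"sx":0.6853, "sy":-0.3613, "sz":0.0267, "az":-0.2768}, {"sx":0.6853, "sy":-0.3613, "sz":0.0267, "az":-0.2768}, {"sx":0.6853, "sy":-0.3613, "sz":0.0267, "az":-0.2768}, {"sx":0.6853, "sy":-0.3613, "sz":0.0267, "az":-0.2768}, {"sx":0.6853, "sy":-0.3613, "sz":0.0267, "az":-0.2768}, {"sx":0.6853, "sy":-0.3613, "sz":0.0267, "az":-0.2768}, {"sx":0.6853, "sy":-0.3613, "sz":0.0267, "az":-0.2768}, {"sx":0.6853, "sy":-0.3613, "sz":0.0267, "az":-0.2768}]' 0 40
cat > st.py <<'E'
from h import *
O=np.array([.58046,-.06543]);ex=np.array([.99435,-.10620]);ey=np.array([.10620,.99435])
s=robot.state();p=s["position"];r=R.from_rotvec(s["tool_rot"]).as_matrix();f=s["wrist_force"]
print("t",s["clock"],"shaker xy",((p[:2]-O)@ex).round(4),((p[:2]-O)@ey).round(4),"z",p[2].round(4),"yaw rel ey",round(np.arctan2(r[1,0],r[0,0])-np.pi/2+.1064,4),"F sh",(f[:2]@ex).round(2),(f[:2]@ey).round(2),f[2].round(2),"Tq",np.round(s["torque"],3),"q",np.round(s["joint_positions"],2))
E
python3 st.py
```

```text
clock: 1.52
position: [0.5789, -0.081, 0.2106]
tool_rot: [-2.334, -2.102, 0.002]
wrist_force: [-1.2, -0.5, 0.5]
grip_width: -0.0003
grip_force: 0.0
t 1.5167 shaker xy 0.0001 -0.0156 z 0.2106 yaw rel ey 0.0019 F sh -1.14 -0.62 0.49 Tq [-0.058  0.033  0.003] q [-0.28  0.33  0.06  1.31 -0.    1.39]
```

Scaled: 0.068 m / 0.75 = 0.0907, 0.035 m / 0.75 = 0.0467.

```bash
python3 -m inch '[{"sz":0.0467}, {"sz":0.0907}, {"sz":0.0907}, {"sz":0.0907}, {"sz":0.0907}, {"sz":0.0907}]'
python3 st.py; python3 - <<'E'
from h import *
cv2.imwrite("pics/w1.png",robot.grab_frame("wrist")[:,:,::-1])
E
```

```text
clock: 2.02
position: [0.5799, -0.0823, 0.1456]
tool_rot: [2.335, 2.098, 0.003]
wrist_force: [-0.4, 0.3, 0.4]
grip_width: 0.0001
grip_force: 0.0
t 2.0167 shaker xy 0.0012 -0.0168 z 0.1456 yaw rel ey -0.0005 F sh -0.48 0.26 0.35 Tq [ 0.002  0.053 -0.001] q [-0.28  0.35 -0.06  1.15 -0.    1.39]
```

View pics/w1.png

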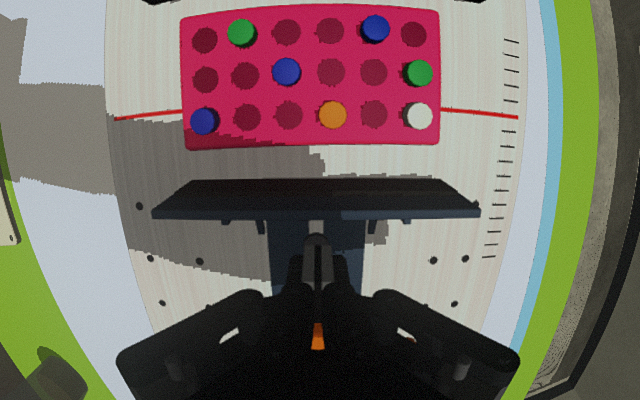

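The wrist view shows the closed fingers (317,240) centred behind the fence upright (318,200). The rack lies ahead and slightly askew, with the red line at row 112. I'll start pushing.

Scaled: 0.03 m / 0.75 = 0.04, 0.026 m / 0.75 = 0.0347.

```bash
python3 -m inch '[{"sx":0.0107}, {"sx":0.0187}, {"sx":0.024}, {"sx":0.0293}, {"sx":0.0347}, {"sx":0.04}]'; python3 st.py
python3 -m inch '[{"sx":0.004}, {"sx":0.008}, {"sx":0.012}]'; python3 st.py
```

```text
clock: 2.57
position: [0.5828, -0.0518, 0.1441]
tool_rot: [2.334, 2.099, -0.001]
wrist_force: [-0.8, -5.5, 4.4]
grip_width: 0.0003
grip_force: 3.1
t 2.5667 shaker xy 0.0009 0.0138 z 0.1441 yaw rel ey 0.0003 F sh -0.16 -5.56 4.43 Tq [-1.22   0.131 -0.017] q [-0.23  0.35 -0.07  1.15 -0.    1.45]
clock: 2.82
position: [0.5837, -0.0431, 0.1441]
tool_rot: [2.334, 2.099, -0.001]
wrist_force: [-0.9, -8.2, 4.4]
grip_width: -0.0001
grip_force: 4.1
t 2.8167 shaker xy 0.0009 0.0226 z 0.1441 yaw rel ey 0.0002 F sh -0.04 -8.27 4.43 Tq [-1.572e+00  2.230e-01 -1.000e-03] q [-0.22  0.35 -0.06  1.15 -0.    1.46]
```

Scaled: 0.003 m / 0.75 = 0.004, 0.002 m / 0.75 = 0.0027.

```bash
for i in 1 2 3; do python3 -m inch '[{"sx":0.0013}, {"sx":0.0027}, {"sx":0.004}]' >/dev/null; python3 st.py; done
```

```text
t 3.0667 shaker xy 0.0008 0.0248 z 0.1441 yaw rel ey -0.0002 F sh 0.13 -10.33 3.98 Tq [-2.113  0.315  0.003] q [-0.21  0.35 -0.06  1.15 -0.    1.47]
t 3.3167 shaker xy 0.0009 0.0276 z 0.1441 yaw rel ey -0.0005 F sh -0.71 -11.43 4.05 Tq [-2.299e+00  2.910e-01 -2.000e-03] q [-0.21  0.35 -0.06  1.15 -0.    1.47]
t 3.5667 shaker xy 0.0009 0.0305 z 0.1441 yaw rel ey -0.0006 F sh -0.46 -10.71 5.06 Tq [-2.235  0.302  0.018] q [-0.2   0.35 -0.06  1.15 -0.    1.48]
```

Pressing down about 4 N is adding to the drag, so I'll raise the tool slightly before continuing.

Scaled: -0.0015 m / 0.75 = -0.002.

```bash
python3 -m inch '[{"sz":-0.002}, {"sz":-0.002}]' >/dev/null; python3 st.py; python3 -m inch '[{"sx":0.0013, "sz":-0.0007}, {"sx":0.0027, "sz":-0.0013}, {"sx":0.004, "sz":-0.0013}]' >/dev/null; python3 st.py
python3 - <<'E'
from h import *
cv2.imwrite("pics/w2.png",robot.grab_frame("wrist")[:,:,::-1])
E
```

```text
t 3.7333 shaker xy 0.0005 0.0319 z 0.1451 yaw rel ey 0.0004 F sh -0.69 -4.96 2.13 Tq [-0.853  0.187  0.011] q [-0.2   0.35 -0.06  1.15 -0.    1.48]
t 3.9833 shaker xy 0.0002 0.0354 z 0.1456 yaw rel ey 0.0007 F sh 0.26 -4.0 -1.32 Tq [-0.745  0.057 -0.049] q [-0.2   0.35 -0.06  1.16 -0.    1.48]
```

View pics/w2.png

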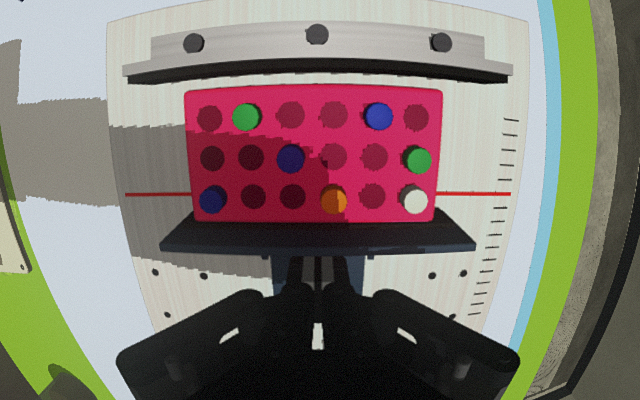

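The wrist view shows the rack now flat against the fence. The gap to the rail at row 75–88 is still open, and the red line at row 193 is ahead of the fence face at about row 220. I'll continue in small steps.

Scaled: 0.003 m / 0.75 = 0.004, 0.002 m / 0.75 = 0.0027.

```bash
for i in 1 2; do python3 -m inch '[{"sx":0.0013}, {"sx":0.0027}, {"sx":0.004}]' >/dev/null; python3 st.py; done
```

```text
t 4.2833 shaker xy 0.0003 0.0382 z 0.1456 yaw rel ey 0.0004 F sh -0.22 -2.64 -2.24 Tq [-0.653  0.053 -0.049] q [-0.19  0.35 -0.06  1.16  0.    1.49]
t 4.5333 shaker xy 0.0003 0.0412 z 0.1457 yaw rel ey 0.0004 F sh -0.32 -2.3 -2.51 Tq [-0.637  0.08   0.002] q [-0.19  0.36 -0.06  1.16  0.    1.49]
```

Scaled: 0.0013 m / 0.75 = 0.0017, 0.0007 m / 0.75 = 0.0009.

```bash
for i in 1 2 3; do python3 -m inch '[{"sx":0.0009, "sz":0.0003}, {"sx":0.0017, "sz":0.0003}]' >/dev/null; python3 st.py; done
python3 - <<'E'
from h import *
from scipy.spatial.transform import Rotation as R
c=robot.calibration("wrist");print(np.round(c["mtx"],1).tolist())
f=robot.grab_frame("wrist")[:,:,::-1];cv2.imwrite("pics/w3.png",f);cv2.imwrite("pics/w3c.png",cv2.resize(f[20:300,100:540],(792,504),interpolation=cv2.INTER_CUBIC))
E
```

```text
t 4.7 shaker xy 0.0005 0.0423 z 0.1457 yaw rel ey 0.0003 F sh 0.58 -3.43 -0.35 Tq [-0.729  0.155 -0.056] q [-0.18  0.36 -0.06  1.16 -0.    1.49]
t 4.8667 shaker xy 0.0005 0.043 z 0.1458 yaw rel ey -0.0 F sh -1.35 -9.02 0.97 Tq [-1.886  0.432 -0.031] q [-0.18  0.36 -0.06  1.16 -0.    1.5 ]
t 5.0333 shaker xy 0.0005 0.0431 z 0.1457 yaw rel ey -0.0009 F sh -3.49 -16.18 2.92 Tq [-3.167  0.803  0.041] q [-0.18  0.36 -0.06  1.16 -0.    1.5 ]
[[309.7, 0.0, 317.5], [0.0, 309.7, 200.0], [0.0, 0.0, 1.0]]
```

View pics/w3c.png

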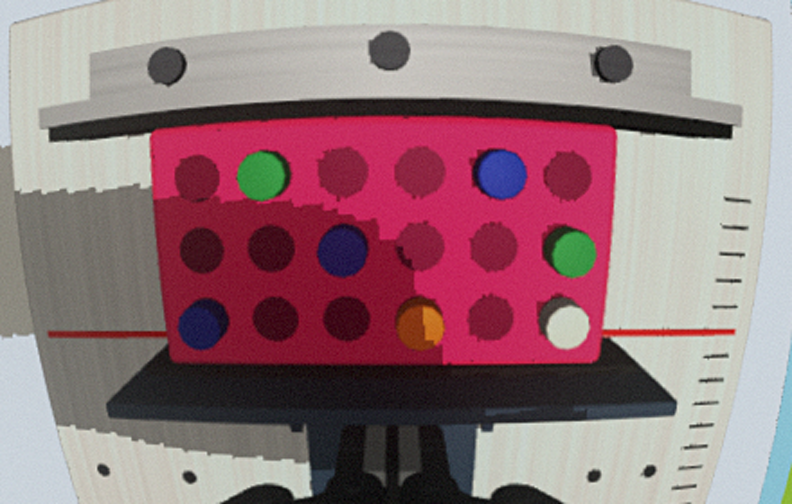

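Fence, rack and rail are in contact: rack top edge at crop row 125 under the rail lip, fence face on the red line at row ~335–362. The push stopped dead at 16 N total. I'll ease it slightly and hold.

Scaled: -0.0004 m / 0.75 = -0.0005.

```bash
python3 -m inch '[{"sx":-0.0005}, {"sx":-0.0005}, {"sx":-0.0005}, {"sx":-0.0005}]' >/dev/null; python3 st.py;  python3 -m inch '[{"sx":-0.0027}, {"sx":-0.0067}, {"sx":-0.02}, {"sx":-0.04}, {"sx":-0.04, "sz":-0.0533}, {"sx":-0.04, "sz":-0.08}, {"sx":-0.04, "sz":-0.08}, {"sx":-0.04, "sz":-0.08}, {"sx":-0.04, "sz":-0.08}]'; python3 st.py
python3 - <<'E'
from h import *
f=robot.grab_frame("wrist")[:,:,::-1];cv2.imwrite("pics/w4.png",f)
E
```

```text
t 5.4167 shaker xy 0.0005 0.043 z 0.1457 yaw rel ey -0.0008 F sh -1.16 -11.47 2.94 Tq [-2.175e+00  5.750e-01  2.000e-03] q [-0.18  0.36 -0.06  1.16 -0.    1.5 ]
clock: 6.17
position: [0.5821, -0.0511, 0.2046]
tool_rot: [-2.335, -2.1, 0.0]
wrist_force: [-0.5, 0.3, 0.1]
grip_width: 0.0
grip_force: 0.0
t 6.1667 shaker xy 0.0001 0.0144 z 0.2046 yaw rel ey 0.0004 F sh -0.48 0.26 0.07 Tq [-0.015 -0.008 -0.007] q [-0.23  0.33  0.05  1.3   0.    1.45]
```

View pics/w4.png

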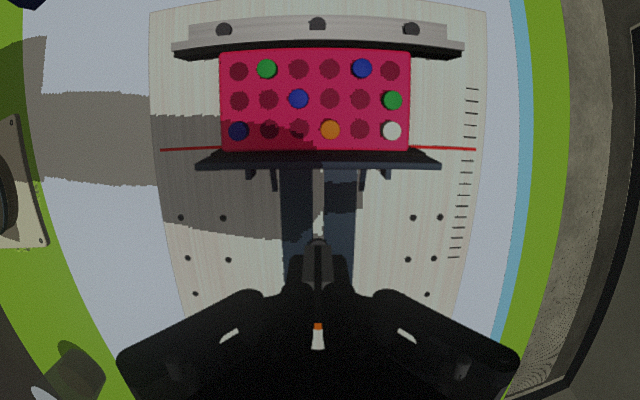

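The fence sits on the red line with the rack flush to the rail. Next I'll move the closed fingers over to the loose side of the lever, with tool x pointing at its hub.

Scaled: -0.076 m / 0.75 = -0.1013, 0.048 m / 0.75 = 0.064, -1.36 rad / 4 = -0.34.

```bash
python3 -m inch '[{"sx":-0.1013, "sy":0.064, "az":-0.34}, {"sx":-0.1013, "sy":0.064, "az":-0.34}, {"sx":-0.1013, "sy":0.064, "az":-0.34}, {"sx":-0.1013, "sy":0.064, "az":-0.34}, {"sx":-0.1013, "sy":0.064, "az":-0.34}, {"sx":-0.1013, "sy":0.064, "az":-0.34}, {"sx":-0.1013, "sy":0.064, "az":-0.34}, {"sx":-0.1013, "sy":0.064, "az":-0.34}, {"sx":-0.1013, "sy":0.064, "az":-0.34}, {"sx":-0.1013, "sy":0.064, "az":-0.34}, {"sx":-0.1013, "sy":0.064, "az":-0.34}, {"sx":-0.1013, "sy":0.064, "az":-0.34}, {"sx":-0.1013, "sy":0.064, "az":-0.34}]' >/dev/null; python3 st.py
python3 - <<'E'
from h import *
c=robot.calibration("wrist")
f=robot.grab_frame("wrist")[:,:,::-1];cv2.imwrite("pics/w5.png",f)
hsv=cv2.cvtColor(f,cv2.COLOR_BGR2HSV);H,S,V=cv2.split(hsv)
m=((H>=3)&(H<20)&(S>150)&(V>70)).astype(np.uint8)
k,l,st,ce=cv2.connectedComponentsWithStats(m)
for i in range(1,k):
    if st[i,4]>60: print(st[i],ce[i])
E
```

```text
t 7.3 shaker xy 0.0481 -0.0613 z 0.2042 yaw rel ey 1.357 F sh 0.69 0.44 0.39 Tq [ 0.03   0.    -0.061] q [-0.34  0.42  0.19  1.34  0.   -0.02]
[588   0  52  38 946] [611.53171247  13.55179704]
[489 120  15  18 203] [495.72413793 128.75369458]
[ 260  134   38  102 1852] [277.7100432  174.89200864]
[270 238  20  19 298] [279.45302013 246.94630872]
```

View pics/w5.png

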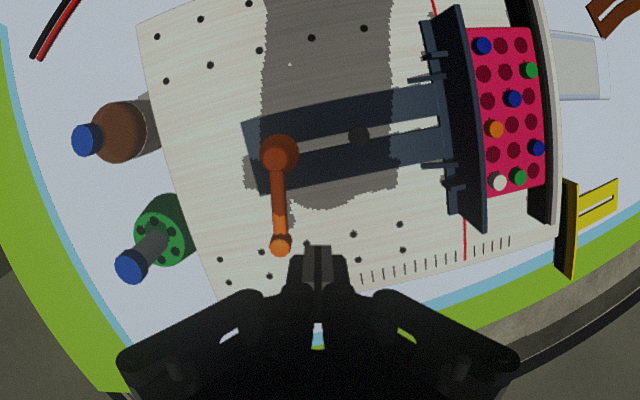

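The wrist view shows the lever hub at (279,153), the arm running straight down to the ball at (279,246), and the fingers just right of it (317,250). The arm is parallel to tool x with clearance, so I'll descend.

Scaled: 0.08 m / 0.75 = 0.1067, 0.04 m / 0.75 = 0.0533.

```bash
python3 -m inch '[{"sz":0.0533}, {"sz":0.1067}, {"sz":0.1067}, {"sz":0.1067}, {"sz":0.1067}, {"sz":0.1067}]' >/dev/null
cat >> st.py <<'E'
st=O-.082*ey; d=p[:2]-st
tau=d[0]*f[1]-d[1]*f[0]; tz=s["torque"][2]
rs=np.array([d@ex,d@ey]); xa=np.arctan2(r[:2,0]@ey,r[:2,0]@ex)-np.pi; u=np.array([np.cos(xa),np.sin(xa)]);n=np.array([-u[1],u[0]])
print("bar-axis angle of tool",xa.round(3),"along",(rs@u).round(4),"off",(rs@n).round(4),"tau",tau.round(3),"Mz",tz.round(3),"F@55",((tau+tz)/.055).round(2),(tau/.055).round(2))
E
python3 st.py; python3 -m inch '[{"sy":-0.0053}, {"sy":-0.0107}, {"sy":-0.016}, {"sy":-0.0213}, {"sy":-0.0213}]' >/dev/null; python3 st.py
```

```text
t 7.85 shaker xy 0.0498 -0.0617 z 0.1279 yaw rel ey 1.3596 F sh -0.71 0.14 0.49 Tq [-0.021 -0.009 -0.005] q [-0.34  0.45  0.04  1.16  0.   -0.02]
bar-axis angle of tool -0.211 along 0.0444 off 0.0303 tau 0.021 Mz -0.005 F@55 0.3 0.38
t 8.2667 shaker xy 0.0455 -0.0779 z 0.1258 yaw rel ey 1.3597 F sh 2.17 1.13 0.58 Tq [ 0.238 -0.453  0.011] q [-0.37  0.45  0.03  1.16  0.   -0.05]
bar-axis angle of tool -0.211 along 0.0436 off 0.0135 tau 0.042 Mz 0.011 F@55 0.97 0.77
```

Scaled: -0.0089 m / 0.75 = -0.0119, -0.0044 m / 0.75 = -0.0059, 0.2 rad / 4 = 0.05.

```bash
for i in 1 2; do python3 -m inch '[{"sx":-0.0015, "sy":-0.0059, "az":0.025}, {"sx":-0.0024, "sy":-0.0119, "az":0.05}, {"sx":-0.0024, "sy":-0.0119, "az":0.05}]' >/dev/null; python3 st.py|cut -c1-330; done
```

```text
t 8.5167 shaker xy 0.045 -0.0867 z 0.1251 yaw rel ey 1.1554 F sh 1.27 2.06 -0.54 Tq [ 0.233 -0.45   0.014] q [-0.38  0.45  0.04  1.16  0.    0.14]
bar-axis angle of tool -0.415 along 0.043 off 0.0139 tau 0.099 Mz 0.014 F@55 2.04 1.79
t 8.7667 shaker xy 0.0427 -0.0953 z 0.1248 yaw rel ey 0.9586 F sh 1.6 2.13 -2.19 Tq [ 0.301 -0.363  0.003] q [-0.39  0.45  0.03  1.16  0.    0.32]
bar-axis angle of tool -0.612 along 0.0426 off 0.0137 tau 0.112 Mz 0.003 F@55 2.1 2.04
```

Scaled: -0.0089 m / 0.75 = -0.0119, -0.0044 m / 0.75 = -0.0059, 0.2 rad / 4 = 0.05.

```bash
for i in 1 2 3; do python3 -m inch '[{"sx":-0.0015, "sy":-0.0059, "az":0.025}, {"sx":-0.0024, "sy":-0.0119, "az":0.05}, {"sx":-0.0024, "sy":-0.0119, "az":0.05}]' >/dev/null; python3 st.py|cut -c1-330; done
```

```text
t 9.0167 shaker xy 0.0391 -0.1034 z 0.1249 yaw rel ey 0.7608 F sh 1.56 1.33 -1.53 Tq [ 0.33  -0.334 -0.03 ] q [-0.41  0.44  0.03  1.16  0.    0.51]
bar-axis angle of tool -0.81 along 0.0425 off 0.0135 tau 0.085 Mz -0.03 F@55 1.01 1.55
t 9.2667 shaker xy 0.0345 -0.1103 z 0.1249 yaw rel ey 0.5621 F sh 5.47 3.33 -5.17 Tq [ 0.683 -1.07  -0.042] q [-0.42  0.44  0.02  1.15  0.    0.69]
bar-axis angle of tool -1.009 along 0.0423 off 0.0141 tau 0.27 Mz -0.042 F@55 4.15 4.91
t 9.5167 shaker xy 0.029 -0.116 z 0.1249 yaw rel ey 0.3627 F sh 11.1 6.53 -7.55 Tq [ 0.981 -2.222 -0.069] q [-0.43  0.43  0.    1.14  0.    0.88]
bar-axis angle of tool -1.208 along 0.0421 off 0.015 tau 0.567 Mz -0.069 F@55 9.05 10.3
```

```bash
for i in 1 2 3 4; do python3 -m inch '[{}, {}]' >/dev/null; python3 st.py|cut -c1-230; done
```

```text
t 9.6833 shaker xy 0.029 -0.1159 z 0.1249 yaw rel ey 0.369 F sh 9.25 5.31 -6.79 Tq [ 0.86  -2.031 -0.081] q [-0.43  0.43  0.    1.14  0.    0.87]
bar-axis angle of tool -1.202 along 0.0421 off 0.0148 tau 0.468 Mz -0.081 F@55 7.03 8.5
t 9.85 shaker xy 0.029 -0.1159 z 0.1249 yaw rel ey 0.3691 F sh 8.46 6.07 -6.04 Tq [ 0.804 -2.071 -0.065] q [-0.43  0.43  0.    1.14  0.    0.87]
bar-axis angle of tool -1.202 along 0.0421 off 0.0149 tau 0.463 Mz -0.065 F@55 7.25 8.42
t 10.0167 shaker xy 0.029 -0.1159 z 0.1249 yaw rel ey 0.3691 F sh 9.44 5.17 -6.06 Tq [ 0.855 -2.099 -0.065] q [-0.43  0.43  0.    1.14  0.    0.87]
bar-axis angle of tool -1.202 along 0.0421 off 0.0148 tau 0.47 Mz -0.065 F@55 7.37 8.55
t 10.1833 shaker xy 0.029 -0.1159 z 0.1249 yaw rel ey 0.3691 F sh 10.42 5.1 -5.75 Tq [ 0.864 -2.017 -0.055] q [-0.43  0.43  0.    1.14  0.    0.87]
bar-axis angle of tool -1.202 along 0.0421 off 0.0148 tau 0.501 Mz -0.055 F@55 8.11 9.11
```

Scaled: -0.0022 m / 0.75 = -0.0029, -0.0011 m / 0.75 = -0.0015, 0.05 rad / 4 = 0.0125.

```bash
python3 -m inch '[{"sx":-0.0004, "sy":-0.0015, "az":0.0063}, {"sx":-0.0008, "sy":-0.0029, "az":0.0125}]' >/dev/null; python3 st.py|cut -c1-230;  python3 -m inch '[{"sx":-0.0004, "sy":-0.0015, "az":0.0063}]' >/dev/null; python3 st.py|cut -c1-230
```

```text
t 10.35 shaker xy 0.0281 -0.1169 z 0.125 yaw rel ey 0.3185 F sh 14.82 8.43 -8.68 Tq [ 1.165 -3.099 -0.17 ] q [-0.44  0.43  0.    1.14  0.    0.92]
bar-axis angle of tool -1.252 along 0.042 off 0.0158 tau 0.754 Mz -0.17 F@55 10.63 13.72
t 10.4333 shaker xy 0.0273 -0.1175 z 0.125 yaw rel ey 0.2933 F sh 16.36 8.0 -9.78 Tq [ 1.223 -3.451 -0.134] q [-0.44  0.43 -0.    1.14  0.    0.95]
bar-axis angle of tool -1.277 along 0.0419 off 0.0159 tau 0.8 Mz -0.134 F@55 12.1 14.55
```

Estimated 10–12 N moving torque at 55 mm, so it's hand-tight. I'll back off and lift.

Scaled: -0.13 m / 0.75 = -0.1733, 0.02 m / 0.75 = 0.0267.

```bash
python3 -m inch '[{"sy":0.004}, {"sy":0.0133}, {"sy":0.0267}, {"sy":0.0267, "sz":-0.0533}, {"sy":0.0267, "sz":-0.1067}, {"sy":0.0267, "sz":-0.1467}, {"sy":0.0267, "sz":-0.1733}, {"sy":0.0267, "sz":-0.1733}, {"sy":0.0267, "sz":-0.1733}, {"sy":0.0267, "sz":-0.1733}]' >/dev/null; python3 st.py
python3 - <<'E'
from h import *
c=robot.calibration("wrist");T=c["world_from_camera"];K=c["mtx"]
f=robot.grab_frame("wrist")[:,:,::-1];cv2.imwrite("pics/w6.png",f)
O=np.array([.58046,-.06543]);ex=np.array([.99435,-.10620]);ey=np.array([.10620,.99435])
hsv=cv2.cvtColor(f,cv2.COLOR_BGR2HSV);H,S,V=cv2.split(hsv)
m=((H>=3)&(H<20)&(S>150)&(V>70)).astype(np.uint8);k,l,st,ce=cv2.connectedComponentsWithStats(m)
for i in range(1,k):
    if st[i,4]>60: print(st[i],ce[i].round())
E
```

```text
t 11.2667 shaker xy 0.044 -0.1132 z 0.2541 yaw rel ey 0.2871 F sh -0.1 0.03 -1.29 Tq [0.05  0.013 0.01 ] q [-0.42  0.41  0.31  1.47 -0.    0.97]
bar-axis angle of tool -1.284 along 0.0424 off 0.0334 tau -0.002 Mz 0.01 F@55 0.15 -0.03
[269 136  20  72 794] [278. 167.]
[269 210  16  15 185] [277. 217.]
```

View pics/w6.png

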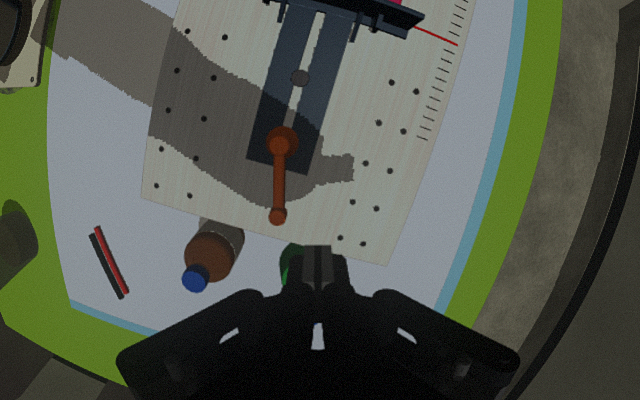

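The lever now points down at the ball (277,217) with the hand clear of it, and the red line meets the fence's face end at (413,28). I'll do one numeric check of rack squareness, then hand in.

```bash
python3 - <<'E'
from h import *
O=np.array([.58046,-.06543]);ex=np.array([.99435,-.10620]);ey=np.array([.10620,.99435])
for n in ("top","side"):
    f=robot.grab_frame(n)[:,:,::-1];hsv=cv2.cvtColor(np.ascontiguousarray(f),cv2.COLOR_BGR2HSV);H,S,V=cv2.split(hsv)
    m=(((H>165)|(H<3))&(S>120)).astype(np.uint8);k,l,st,ce=cv2.connectedComponentsWithStats(m)
    i=1+np.argmax(st[1:,4]);ys,xs=np.where(l==i);r=cv2.minAreaRect(np.c_[xs,ys].astype(np.float32))
    w=raysW(n,cv2.boxPoints(r),.142)[:,:2]-O;c=ray(n,r[0],.142)[:2]-O
    print(n,st[i],r,"centre sh",(c@ex).round(4),(c@ey).round(4),"corners",np.c_[w@ex,w@ey].round(3).tolist())
E
```

```text
top [334 172  27  44 868] ((346.8695983886719, 193.24951171875), (24.472864151000977, 42.621768951416016), 4.969740867614746) centre sh -0.0037 0.0934 corners [[-0.068, 0.13], [0.061, 0.13], [0.061, 0.056], [-0.068, 0.057]]
side [276 170  35  37 820] ((292.5772399902344, 188.8755340576172), (27.470195770263672, 40.99683380126953), 13.392498016357422) centre sh 0.0246 0.0966 corners [[0.098, 0.064], [-0.078, 0.054], [-0.057, 0.133], [0.114, 0.134]]
```

The rack centre is at y≈0.094 m (home is 0.095) and it is square to the rail. Handing in.

```bash
python3 -c "
from bench import robot
print(robot.finish_job())"
```

```text
the job is handed in; nothing more can be done
None
```

I handed the job in with the fence at the red line, the rack seated square against the rail, the lever tightened to an estimated 10–12 N (a moving reading, with the clamp force itself not measurable) and the hand clear; the hand-in gave no verdict.

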